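Draw the setting plate out from under the cooling collars and put it in its holder

TASK

The steel setting plate lies under a small stack of cooling collars, only its tab sticks out between two stop pins. Draw the plate out between the pins, never touching the stack with the robot, so that the collars and the sleeve on top settle on the bench behind the pins still stacked and upright, and lay the plate on the bench clear of them and let go of it. Then take it by its broad part and slide it on the bed of its holder, tab first under the bridge, fully home with its shoulders against the bridge, let go, and leave the other things where they are.

Things in the scene. Friction and masses are not known exactly. Their poses are not given: they have to be found in the camera images.
- plate_mid (a point): Loose steel setting plate, 6 mm thick, 0.3 kg. Broad part 60 mm wide (x), 100 mm long (y), shoulders at y = -50; from its -y end a 28 mm wide tab runs on to y = -115 mm. This point: centre of the broad part, half-way through the thickness. z up. At the start the broad part is hidden under the stack, and the tab points to -y, out between the pins.
- plate_tab (a point): A point in the plate's tab, 100 mm to -y from plate_mid, 15 mm from the tab's free end, half-way through its 6 mm thickness; same axes as plate_mid.
- low_collar: Lowest piece of the stack, on the plate: round metal cooling collar with dark radial fins on top, 100 mm in diameter, 30 mm high, 0.22 kg, loose, overhanging the plate's sides. Origin: centre of its underside; z up. The stack, held by friction alone, rides along with the plate until this collar meets both pins (37 mm from 'pins'); then the plate slides from under it.
- mid_collar: A like collar, 88 mm in diameter, 28 mm high, about 0.16 kg, standing loose and concentric on the low collar. Origin: centre of its underside.
- sleeve: Slim steel collet sleeve, 34 mm in diameter, 64 mm high, 0.08 kg, standing loose in the middle of the mid collar; tall and slender, it can topple when jolted. Origin: centre of its underside. The stack is 128 mm high over the bench at the start.
- pins (a point): Two fixed upright steel stop pins, polished (slippery), 12 mm thick, 26 mm high. This point is half-way between them on the bench; their axes are 42 mm to +x and -x of it: the 60 mm plate passes with 6 mm to spare on each side. The stack's centre stands 43 to 51 mm to +y; the plate is drawn out to -y.
- home (a point): Fixed plate holder: a level grey bed 44 mm wide (x), 20 mm high, from y = +45 to -120 mm of this point, bridge over its -y part. This point: on top of the bed, under the centre of the plate's broad part (to 2 mm) when home; the plate's y then points along this y. The broad part overhangs the bed by 8 mm on each side, so it can be held by its 60 mm width.
- bridge (a point): The holder's bridge: middle of its front edge, on top of the bed, 52 mm to -y of 'home', same axes. The plate's shoulders come to rest against its cheeks here. 70 mm wide, 68 mm long, black top 42 mm over the bench; tunnel 40 mm wide, 16 mm high over the bed, open at both ends: only the tab fits in.
- spare_collar: Bystander: a like collar 100 mm in diameter, 30 mm high, standing alone on the bench. Origin: centre of its underside. Leave alone.
- spanner: Bystander: steel spanner 150 mm long lying along its x axis. Origin: its middle, underside. Leave alone.
- knob_puck: Bystander: black knob 56 mm in diameter, 24 mm high, with a small upright 16 mm grip on it. Origin: centre of its underside. Leave alone.
Not all that is in view belongs to the job. Leave any black or red look-alike of the part that bears plate_mid alone. Leave any orange look-alike of the part that bears home alone.

How it is judged (in metres and radians):
On the way:
1. the plate lies on the bench clear of the stack, let go, and the stack stands upright on the bench behind the pins (horizontal distance between plate_mid and low_collar above 0.1 m and height (world z) of plate_mid below 0.007 m and contact force between plate and the fingers below 0.1 N and height (world z) of low_collar below 0.004 m and angle between each of low_collar, mid_collar, sleeve's own z axis and vertical below 0.06 rad and horizontal distance between mid_collar and low_collar below 0.02 m and horizontal distance between sleeve and mid_collar below 0.02 m and horizontal distance between low_collar and pins below 0.07 m and z of mid_collar in the frame of low_collar above 0.026 m and z of sleeve in the frame of mid_collar above 0.024 m), for 0.2 s.
At the end, for the whole second after the job is handed in: Plate flat on the bed, tab under the bridge, let go, at rest, within 6 mm of home sideways and 6 mm of fully in. Low collar on the bench within 70 mm of the pins' mid-point, mid collar on it, sleeve on that, each upright within 0.06 rad, centred within 20 mm, at rest (x of plate_mid in the frame of home between -0.006 and 0.006 m and y of plate_mid in the frame of home between -0.007 and 0.004 m and z of plate_mid in the frame of home between 0 and 0.007 m and x of plate_tab in the frame of home between -0.012 and 0.012 m and y of plate_tab in the frame of home below -0.09 m and angle between each of plate_mid, low_collar, mid_collar, sleeve's own z axis and vertical below 0.06 rad and linear speed of each of plate, low_collar, mid_collar, sleeve below 0.01 m/s and contact force between plate and the fingers below 0.1 N and height (world z) of low_collar below 0.004 m and horizontal distance between mid_collar and low_collar below 0.02 m and horizontal distance between sleeve and mid_collar below 0.02 m and horizontal distance between low_collar and pins below 0.07 m and z of mid_collar in the frame of low_collar above 0.026 m and z of sleeve in the frame of mid_collar above 0.024 m); the robot touches nothing.
It fails at once if a piece of the stack tips over (more than 0.4 rad) (angle between any of low_collar, mid_collar, sleeve's own z axis and vertical above 0.4 rad).
It fails at once if the robot touches the stack (more than 0.5 N) (contact force between any of low_collar, mid_collar, sleeve and the fingers above 0.5 N or contact force between any of low_collar, mid_collar, sleeve and the arm above 0.5 N).
It fails at once if a bystander is moved more than 20 mm (distance of any of spare_collar, spanner, knob_puck from where it was at the start of the episode above 0.02 m).
It also fails if it takes over 64 s, if anything falls off the work surface, if the arm or the gripper's body presses on something with over 40 N, if the wrist force passes 120 N, or if a joint passes its speed limit or range.

ROBOT

A 6-joint arm with a two-finger parallel gripper is mounted at the origin on the work surface. World frame = base frame: x ahead of the robot, y to its left, z up, the work surface at z = 0. Lengths are in mm, angles in degrees, forces in N, time in s.
With the tool pointing down it reaches from about 375 to 900 mm from the base axis. Payload 3.1 kg.
Tool frame: the origin (TCP) lies midway between the tips of the shut fingers; the grasp point (between the pads) lies 19 mm behind it; z points along the fingers, y is the direction in which the jaws open and shut (so a half turn about z gives the same grasp; the last joint's range is limited). The gripper opens to 87 mm and grips with 3 to 60 N. Pads are 19 mm wide; open, the fingers measure 117 mm over their backs; the gripper's body (75 mm by 190 mm) begins 51 mm behind the grasp point.
Start: joints at [-76.92, 30.224, 82.088, -0, 67.689, -10.227], TCP at [247.315, -573.962, 222.548] pointing down, gripper open.
Joint ranges: [-176.69, 176.69], [-43.24, 126.21], [12.49, 139.97], [-82, 262], [0, 151.66], [-163.58, 163.58]. Speed limits (degrees/s): [159.86, 159.86, 180, 180, 180, 180].

INTERFACE

Orientations are given as [roll, pitch, yaw] about the fixed x, y, z axes, in that order (R = Rz(yaw) Ry(pitch) Rx(roll)).
In Python, from workcell import monitor, read_camera, calibration, order, masks_of, spot_point gives the robot as it stands.
- The arm moves only by the tool arm_command, never from a script. Its argument "motion" is a list of rows, each a list of 3 entries, a list of its own where there are three numbers: the turn, a rotation vector about the tool's x, y, z in degrees, then the shift along the tool's x, y, z in mm, then the closure, from 0 (fully open) to 1 (shut). In form: [[[wx, wy, wz], [x, y, z], hand], ...]. A call has exactly 5 rows; each row is the pose to reach, as a shift and turn from the pose commanded when the call began, along the tool's axes at that moment; what a row does not reach only later rows make up. A row lasts 1/10 s, in which the tool goes at most 50 mm and 8.59 degrees, less where a joint would pass 70% of its speed; a pose out of reach is approached as far as the arm can. A call with a gripper value outside its range is refused whole. The fingers move at their own pace and stop on an object; "grip_force" is the grip in N (left out, the last holds). Time passes only in rows, so rows that repeat a pose let the fingers close, or fill a call up. It gives the time, the measured TCP pose, the force and the opening at its end, in the units of the state.
- monitor.read_state(): the state, without advancing time (a new reading comes with each control period).
- read_camera(name): name is "scene" or "side" or "wrist"; returns the picture (480x640x3 uint8, red, green, blue); there is no depth.
- calibration(name): a dict with "fx", "fy", "cx", "cy" (pixels), "R" (3x3) and "t" (3): a world point X has camera coordinates R X + t; the wrist camera has in their place "tool_from_camera" (4x4, takes a point from camera to tool coordinates, whose origin is the TCP and whose axes are the flange's). Camera axes: x right, y down, z forward; pixel columns grow to the right and rows downward; lengths in mm; the calibration is good to about 2 mm. A picture is of the moment at which its call begins: read the wrist's pose just before it. calibration takes no time and is no camera call.
- order.hand_in(): hands the job in, once; it reports no verdict.
Trained networks look in the newest picture that a camera, given by its name, has taken for a name from the list of things; names that differ only in an ending like _2 or _b are one class to them, and where a whole thing is asked for, a point or a joint stands for the part that bears it (a point fixed in the world has none). Each returns a list of dicts, best first, with "score" (0 to 1); they miss things now and then, are a little off and sometimes report something else, mostly with a low value. They report only what shows in the picture. A call takes as long as a camera call. They do not tell look-alikes from the thing itself.
- masks_of(label, camera): "region" (480x640 bool, what is visible of it) and "box" ([left, top, right, bottom] in pixels, round what is visible of it).
- spot_point(label, camera): "uv" ([column, row] in pixels: a listed point, or the origin of a listed thing).
The state is a dict: "time": time; "joint_positions": joint angles; "dq": joint speeds; "tau": joint torques, N m; "tool_pos": TCP position; "tool_rot": TCP orientation; "wrist_force": force on the tool from outside, world axes, zero at the start; "ft_torque": the same for the moment, N m; "finger_gap": finger opening in mm.
Only numpy, scipy, OpenCV 4.12 (cv2) and the standard library are available. Lean on these libraries where they do the work, as an engineer would, in place of code of your own. Each camera call takes 0.05 s, during which the arm holds its last target. There are 200 camera calls.

## Working session

There is one attempt and no reset: what is moved stays moved. The work goes in short steps, Python scripts to look and compute and a tool call to move; the robot and the scene stay as the last step left them, time stands still between calls to the robot, and variables do not carry over. Pictures are saved under pics/ and viewed, about 8 in all and at most 12, crops included, and the job is handed in when it is done.

Besides the shell and the picture viewer there is one more tool, called after "Request:" as a command line: name --argument value ..., lists and objects as JSON in quotes. arm_command: Moves the arm, as the interface text tells. Its arguments: {"type":"object","properties":{"motion":{"type":"array"},"grip_force":{"type":"number"}},"required":["motion"]}

```bash
ls; mkdir -p pics; cat > h.py <<'E'
import numpy as np, cv2
from scipy.spatial.transform import Rotation as Ro
from workcell import monitor, read_camera, calibration, order, masks_of, spot_point
def cam(name):
    c=calibration(name)
    K=np.array([[c['fx'],0,c['cx']],[0,c['fy'],c['cy']],[0,0,1]])
    if 'R' in c: return K,np.array(c['R']),np.array(c['t'])
    s=monitor.read_state(); T=np.eye(4); T[:3,:3]=Ro.from_euler('xyz',s['tool_rot'],degrees=True).as_matrix(); T[:3,3]=s['tool_pos']
    M=np.linalg.inv(T@np.array(c['tool_from_camera'])); return K,M[:3,:3],M[:3,3]
def toz(C,uv,z):
    K,R,t=C; d=R.T@np.linalg.inv(K)@np.array([uv[0],uv[1],1.]); o=-R.T@t
    return o+d*(z-o[2])/d[2]
def proj(C,X):
    K,R,t=C; p=K@(R@np.array(X,float)+t); return p[:2]/p[2]
def tri(Cs,uvs):
    A=[]
    for (K,R,t),uv in zip(Cs,uvs):
        P=K@np.c_[R,t]; A+= [uv[0]*P[2]-P[0], uv[1]*P[2]-P[1]]
    X=np.linalg.svd(np.array(A))[2][-1]; return X[:3]/X[3]
def shot(name,fn):
    C=cam(name); im=read_camera(name); cv2.imwrite('pics/'+fn,im[:,:,::-1]); return C,im
E
python3 - <<'E'
from h import *
print({k:v for k,v in monitor.read_state().items()})
Z=dict(plate_mid=3,plate_tab=3,low_collar=6,mid_collar=36,sleeve=64,pins=0,home=20,bridge=20,spare_collar=0,spanner=0,knob_puck=0)
ims=[]
for n in ['scene','side']:
    C,im=shot(n,n+'0.png'); ims.append(im)
    for l,z in Z.items():
        for d in spot_point(l,n)[:3]: print(n,l,round(d['score'],2),np.round(d['uv'],1),np.round(toz(C,d['uv'],z),1))
E
```

```text
pics
{'time': 0.0, 'joint_positions': array([-7.69203929e+01,  3.02789453e+01,  8.21578786e+01, -2.08378125e-03,
        6.76892990e+01, -1.02281136e+01]), 'dq': array([ 0.0529301 ,  0.04014407, -0.01716194, -0.0380765 , -0.0313748 ,
        0.07393989]), 'tau': array([-3.84151517e-04, -4.40041316e+01, -1.76595587e+01,  6.32131635e-02,
        5.83287072e-02, -1.60490649e-04]), 'tool_pos': array([ 247.13011446, -573.24938072,  221.56358448]), 'tool_rot': array([-1.79875539e+02, -2.04998914e-02,  2.33084916e+01]), 'wrist_force': array([ 0.22571575, -0.50451655,  0.27657151]), 'ft_torque': array([ 0.0425863 , -0.02020241, -0.01152901]), 'finger_gap': 86.71343123179246}
scene plate_mid 0.64 [494.5 267. ] [675.9 433.7   3. ]
scene plate_mid 0.61 [377.6 191.5] [382.4 222.9   3. ]
scene plate_mid 0.56 [228.8 343.7] [ 749.8 -206.3    3. ]
scene plate_tab 0.8 [456.7 249.4] [608.5 363.4   3. ]
scene plate_tab 0.72 [362.2 232.6] [511.7 147.6   3. ]
scene plate_tab 0.58 [362.3 163.8] [270.2 208.2   3. ]
scene low_collar 0.75 [408.6 235.7] [546.4 258.7   6. ]
scene low_collar 0.18 [218.4 269.5] 
[... 612 characters left out ...]
ene knob_puck 0.15 [233.3 343. ] [ 748.6 -197.     0. ]
side plate_mid 0.97 [121.2 321.6] [674.5 435.1   3. ]
side plate_tab 0.96 [362.9 383.8] [280.5 207.    3. ]
side plate_tab 0.91 [175.9 315.4] [616.5 354.4   3. ]
side low_collar 0.58 [242.2 307.8] [543.1 255.7   6. ]
side mid_collar 0.57 [245.2 297.1] [539.1 248.5  36. ]
side mid_collar 0.52 [398.1 183.1] [ 550.2 -192.3   36. ]
side sleeve 0.95 [245.  291.1] [531.6 252.   64. ]
side home 0.89 [441.2 276.7] [327.  -61.8  20. ]
side home 0.71 [399.3 178.9] [ 568.3 -219.9   20. ]
side bridge 0.61 [416.4 172.7] [ 555.3 -264.3   20. ]
side spanner 0.63 [335.9 152.8] [ 749.6 -200.9    0. ]
side knob_puck 0.75 [220.8 223.4] [751.7 146.1  -0. ]
```

View pics/scene0.png

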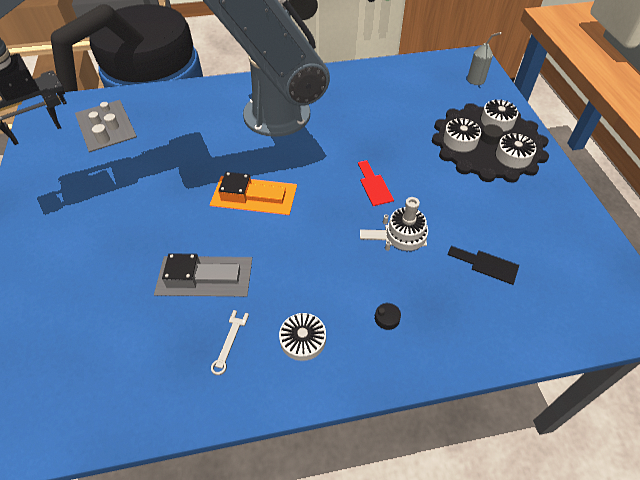

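View pics/side0.png

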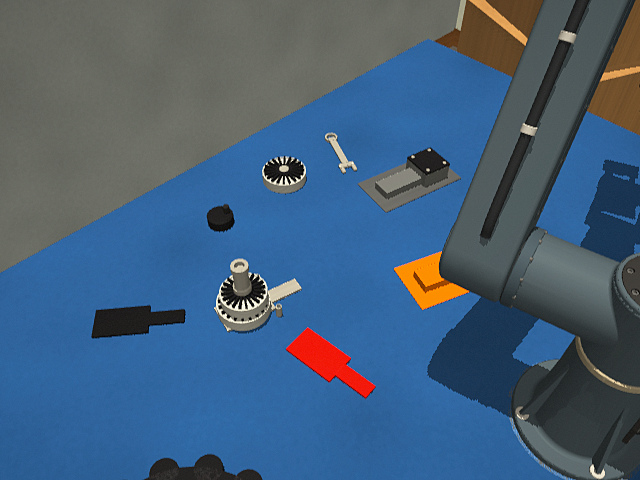

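Pictures: the real plate's tab (white) is at about scene (362,233), the stack at (408,235) and the grey holder at (220,271) with its bridge to the left. The orange holder and the red and black plates are decoys. Next I'll move to a close wrist view.

```bash
cat >> h.py <<'E'
def rel(p0,yaw0,p1,yaw1,roll=180):
    R0=Ro.from_euler('xyz',[180,0,yaw0],degrees=True); R1=Ro.from_euler('xyz',[180,0,yaw1],degrees=True)
    return np.round((R0.inv()*R1).as_rotvec(degrees=True),2), np.round(R0.inv().apply(np.array(p1,float)-p0),1)
E
python3 - <<'E'
from h import *
c=calibration('wrist');print(np.round(np.array(c['tool_from_camera']),2),c['fx'],c['cx'],c['cy'])
s=monitor.read_state(); print(s['tool_pos'],s['tool_rot'])
print(rel([247.3,-574,222.5],23.3,[480,130,330],90), rel([247.3,-574,222.5],23.3,[480,-200,330],90))
E
```

```text
[[  -0.     -0.96   -0.27   73.12]
 [   1.     -0.      0.     -0.4 ]
 [  -0.     -0.27    0.96 -162.39]
 [   0.      0.      0.      1.  ]] 335.8165140409816 318.4901823476412 241.39926199284398
[ 247.34340246 -573.941958    222.56460321] [1.79999309e+02 2.85181343e-04 2.33098211e+01]
(array([ -0. ,   0. , -66.7]), array([ 492.2, -554.5, -107.5])) (array([ -0. ,   0. , -66.7]), array([ 361.7, -251.5, -107.5]))
```

Request:
arm_command --motion '[[[0, 0, -6.7], [44, -22, -3], 0], [[0, 0, -13.4], [88, -44, -6], 0], [[0, 0, -20], [133, -66, -9], 0], [[0, 0, -26.7], [178, -88, -12], 0], [[0, 0, -33.3], [222, -110.5, -14], 0]]'

```text
time: 1.7
tool_pos: [408.6, -383.3, 236.9]
tool_rot: [179.9, 0.0, 56.9]
wrist_force: [0.7, 0.1, 1.5]
finger_gap: 87.3
```

```bash
python3 - <<'E'
from h import *
s=monitor.read_state(); print(s['tool_pos'],s['tool_rot'])
print(rel(s['tool_pos'],s['tool_rot'][2],[567,-195,250],90))
E
```

```text
[ 408.64570466 -383.31027364  236.94745665] [1.79945222e+02 1.17691769e-02 5.68530754e+01]
(array([  0.  ,   0.  , -33.15]), array([244.3,  29.6, -13.1]))
```

Request:
arm_command --motion '[[[0, 0, -6.6], [49, 6, -3], 0], [[0, 0, -13.3], [98, 12, -5], 0], [[0, 0, -20], [147, 18, -8], 0], [[0, 0, -26.6], [196, 24, -10], 0], [[0, 0, -33.2], [244, 29.6, -13], 0]]'

```text
time: 2.2
tool_pos: [567.6, -195.4, 249.8]
tool_rot: [180.0, 0.0, 90.1]
wrist_force: [0.9, -0.9, -0.6]
finger_gap: 87.2
```

```bash
python3 - <<'E'
from h import *
import time
read_camera('wrist');read_camera('wrist')
C,im=shot('wrist','w_holder.png')
s=monitor.read_state(); print(s['tool_pos'],s['tool_rot'])
for l,z in [('home',20),('bridge',20)]:
    for d in spot_point(l,'wrist')[:2]: print(l,round(d['score'],2),np.round(d['uv'],1),np.round(toz(C,d['uv'],z),1))
print(rel(s['tool_pos'],s['tool_rot'][2],[520,150,250],90))
E
```

```text
[ 568.08213235 -194.60729952  249.73205813] [1.79954747e+02 2.12219121e-02 9.00927736e+01]
home 0.92 [317.2 229.5] [ 569.7 -212.2   20. ]
home 0.92 [105.7 101.7] [339.5 -70.7  20. ]
bridge 0.93 [ 98.8 148.5] [ 323.8 -119.7   20. ]
bridge 0.6 [308.1 267.6] [ 558.6 -260.8   20. ]
(array([-0.  , -0.  ,  0.09]), array([ 3.447e+02, -4.750e+01, -3.000e-01]))
```

View pics/w_holder.png

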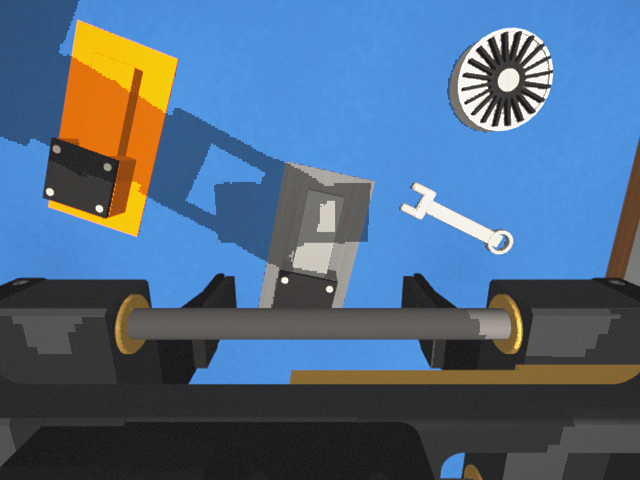

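Request:
arm_command --motion '[[[0, 0, 0], [40, 0, 0], 0], [[0, 0, 0], [80, 0, 0], 0], [[0, 0, 0], [80, 0, 0], 0], [[0, 0, 0], [80, 0, 0], 0], [[0, 0, 0], [80, 0, 0], 0]]'

```text
time: 2.95
tool_pos: [566.5, -119.1, 249.7]
tool_rot: [180.0, 0.0, 89.7]
wrist_force: [0.5, -0.3, -0.7]
finger_gap: 87.0
```

```bash
python3 - <<'E'
from h import *
C,im=shot('wrist','w_holder2.png')
s=monitor.read_state(); print(s['tool_pos'],s['tool_rot'])
for l,z in [('home',20),('bridge',20)]:
    for d in spot_point(l,'wrist')[:2]: print(l,round(d['score'],2),np.round(d['uv'],1),np.round(toz(C,d['uv'],z),1))
E
```

```text
[ 566.62143536 -119.17879738  249.61821396] [1.79983008e+02 3.81508478e-02 8.96587973e+01]
home 0.58 [323.7 284.9] [ 573. -211.   20.]
bridge 0.93 [112.  212.9] [ 322.8 -117.8   20. ]
```

View pics/w_holder2.png

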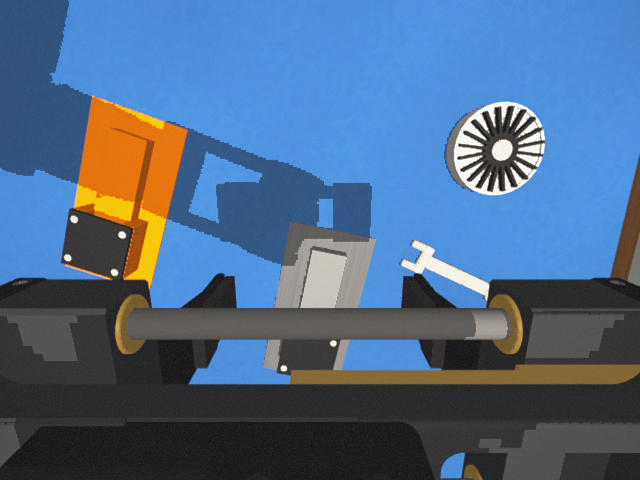

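Request:
arm_command --motion '[[[0, 0, 0], [50, -10, 0], 0], [[0, 0, 0], [100, -20, 0], 0], [[0, 0, 0], [150, -30, 0], 0], [[0, 0, 0], [200, -40, 0], 0], [[0, 0, 0], [245, -48, 0], 0]]'

```text
time: 3.6
tool_pos: [519.4, 128.8, 249.6]
tool_rot: [180.0, 0.0, 89.7]
wrist_force: [1.7, 0.1, -1.0]
finger_gap: 86.9
```

```bash
python3 - <<'E'
from h import *
read_camera('wrist');read_camera('wrist')
C,im=shot('wrist','w_stack.png')
s=monitor.read_state(); print(s['tool_pos'],s['tool_rot'])
Z=dict(plate_mid=3,plate_tab=3,low_collar=6,mid_collar=36,sleeve=64,pins=0)
for l,z in Z.items():
    for d in spot_point(l,'wrist')[:2]: print(l,round(d['score'],2),np.round(d['uv'],1),np.round(toz(C,d['uv'],z),1))
E
```

```text
[518.94517883 129.99580724 249.61481639] [-1.79997987e+02  1.65839864e-03  9.00621730e+01]
plate_mid 0.58 [196.4 135.2] [375.7 221.3   3. ]
plate_tab 0.98 [116.1 146.4] [280.3 208.6   3. ]
plate_tab 0.91 [412.6   4.6] [617.  353.8   3. ]
low_collar 0.49 [512.2 200.6] [752.8 146.4   6. ]
mid_collar 0.75 [339.7 105.3] [539.8 250.2  36. ]
sleeve 0.72 [342.3 100.5] [540.6 251.2  64. ]
pins 0.2 [321.7 192.3] [521.8 155.1   0. ]
```

View pics/w_stack.png

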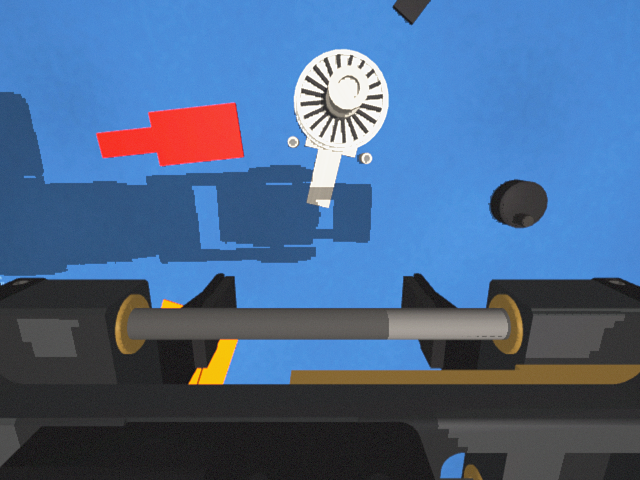

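```bash
cat >> h.py <<'E'
def camat(p,r):
    c=calibration('wrist'); K=np.array([[c['fx'],0,c['cx']],[0,c['fy'],c['cy']],[0,0,1]])
    T=np.eye(4); T[:3,:3]=Ro.from_euler('xyz',r,degrees=True).as_matrix(); T[:3,3]=p
    M=np.linalg.inv(T@np.array(c['tool_from_camera'])); return K,M[:3,:3],M[:3,3]
def edge(im,rows,cols,dark=False):
    # left/right ends of grey run per row; returns L,R pixel lists
    hsv=cv2.cvtColor(im,cv2.COLOR_RGB2HSV); g=hsv[...,1]<90
    L=[];Rr=[]
    for r in rows:
        x=np.where(g[r,cols[0]:cols[1]])[0]
        if len(x)>5: L.append((x[0]+cols[0]-.0,r)); Rr.append((x[-1]+cols[0],r))
    return L,Rr
def fit(C,uv,z):
    P=np.array([toz(C,u,z)[:2] for u in uv]); vx,vy,x,y=cv2.fitLine(P.astype(np.float32),cv2.DIST_HUBER,0,.01,.01).ravel()
    if vy<0: vx,vy=-vx,-vy
    return np.round([x,y,np.degrees(np.arctan2(-vx,vy))],2)  # yaw of +y axis
E
python3 - <<'E'
from h import *
im=cv2.imread('pics/w_stack.png')[:,:,::-1].copy(); C=camat([518.95,130,249.6],[180,0,90.06])
L,R=edge(im,range(166,200),(295,350)); print('tab',fit(C,L,6),fit(C,R,6))
hsv=cv2.cvtColor(im,cv2.COLOR_RGB2HSV); g=hsv[...,1]<90
for c in (312,318,324): print(c,[r for r in range(190,220) if g[r,c]][-1:], end=' ')
print()
for uv in [(307,204),(329.5,208)]: print('tabend',np.round(toz(C,uv,6),1))
for uv in [(293,142),(366,158)]: print('pin',np.round(toz(C,uv,26),1))
print('pinmid',np.round(toz(C,(329.5,150),26),1))
im=cv2.imread('pics/w_holder.png')[:,:,::-1].copy(); C=camat([568.08,-194.6,249.73],[180,0,90.09])
hsv=cv2.cvtColor(im,cv2.COLOR_RGB2HSV)
print(hsv[230,262:385,1].tolist())
L,R=edge(im,range(190,265),(258,390)); print('base',fit(C,L,4),fit(C,R,4))
gray=cv2.cvtColor(im,cv2.COLOR_RGB2GRAY)
crop=im[155:315,240:400]; crop2=cv2.imread('pics/w_stack.png')[120:220,270:390,::-1]
a=cv2.resize(crop,(480,480),interpolation=cv2.INTER_CUBIC); b=cv2.resize(crop2,(320*120//100*1,320),interpolation=cv2.INTER_CUBIC)
o=np.zeros((480,480+b.shape[1],3),np.uint8); o[:,:480]=a; o[:320,480:480+b.shape[1]]=b[:, :]
o=cv2.resize(o[:, :], None, fx=.92, fy=.92)
cv2.imwrite('pics/z1.png',o[:,:,::-1]); print(o.shape)
E
```

```text
tab [509.59 164.25 -12.77] [537.95 164.28 -13.23]
312 [204] 318 [205] 324 [206] 
tabend [505.4 138.5   6. ]
tabend [532.8 133.6   6. ]
pin [491.2 210.4  26. ]
pin [572.3 193.4  26. ]
pinmid [531.5 201.9  26. ]
[156, 159, 156, 153, 157, 156, 156, 151, 156, 160, 121, 3, 11, 8, 11, 13, 11, 11, 13, 14, 11, 16, 13, 11, 19, 8, 8, 14, 17, 16, 13, 13, 8, 13, 8, 16, 14, 20, 16, 19, 17, 11, 11, 13, 11, 11, 11, 15, 18, 18, 13, 11, 11, 9, 12, 17, 15, 17, 15, 16, 17, 16, 17, 16, 15, 13, 15, 16, 13, 13, 16, 17, 18, 12, 12, 9, 13, 11, 11, 16, 16, 16, 16, 14, 11, 11, 19, 8, 14, 11, 19, 16, 14, 13, 13, 16, 11, 18, 14, 16, 64, 156, 164, 157, 155, 162, 162, 164, 161, 164, 163, 165, 163, 164, 164, 163, 163, 163, 162, 164, 164, 165, 162]
base [ 513.6  -209.23  -12.18] [ 623.   -215.72  -12.26]
(442, 795, 3)
```

View pics/z1.png

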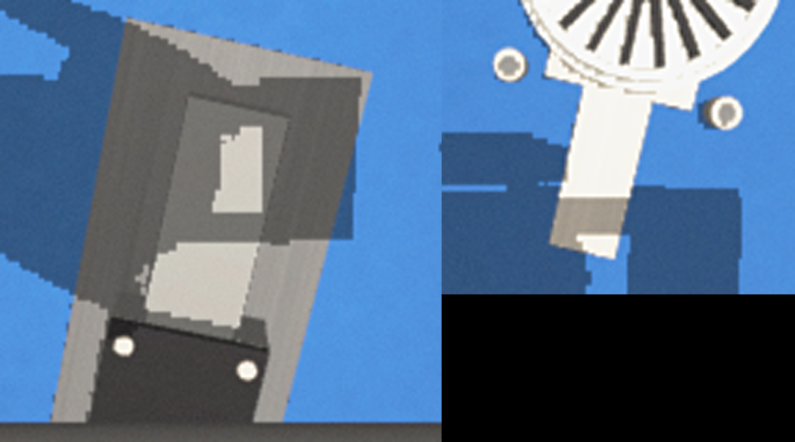

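Shown: tab edges run about 13° clockwise of world y. The pins stand at about (491,210) and (572,193), which puts the pin axis at about -12°. The holder base also has a yaw of about -12.2°. I'll descend on the tab with a slight tilt to keep the wrist away from the sleeve.

```bash
cat >> h.py <<'E'
def relf(p1,yaw1,tilt1,p0=None,yaw0=None,tilt0=0):
    f=lambda y,t: Ro.from_euler('xyz',[180,0,y],degrees=True)*Ro.from_rotvec([0,t,0],degrees=True)
    s=monitor.read_state()
    if p0 is None: p0=s['tool_pos']; R0=Ro.from_euler('xyz',s['tool_rot'],degrees=True)
    else: R0=f(yaw0,tilt0)
    return np.round((R0.inv()*f(yaw1,tilt1)).as_rotvec(degrees=True),2), np.round(R0.inv().apply(np.array(p1,float)-p0),1)
E
python3 - <<'E'
from h import *
print(monitor.read_state()['time'])
print(relf([520.7,150,60],77,12))
print(relf([520.7,150,3],77,12,[520.7,150,60],77,12))
E
```

```text
4.05
(array([-1.32, 11.96, 12.6 ]), array([ 23.8,   0.4, 189.5]))
(array([0., 0., 0.]), array([-11.9,  -0. ,  55.8]))
```

Request:
arm_command --motion '[[[-0.4, 4, 4.2], [8, 0, 45], 0], [[-0.9, 8, 8.4], [16, 0.2, 90], 0], [[-1.3, 12, 12.6], [23.8, 0.4, 135], 0], [[-1.3, 12, 12.6], [23.8, 0.4, 175], 0], [[-1.3, 12, 12.6], [23.8, 0.4, 189.5], 0]]' --grip_force 30

```text
time: 4.55
tool_pos: [518.0, 149.9, 56.3]
tool_rot: [-179.6, -12.0, 76.9]
wrist_force: [0.3, -0.1, 0.5]
finger_gap: 87.1
```

```bash
python3 - <<'E'
from h import *
read_camera('wrist');read_camera('wrist');read_camera('wrist')
C,im=shot('wrist','w_tab.png'); s=monitor.read_state(); print(s['tool_pos'],s['tool_rot'])
L,R=edge(im,range(200,480,4),(200,450)); 
for l,r in zip(L,R): print(l[1],l[0],r[0],end=' | ')
print(relf([520.7,150,3],77,12))
E
```

```text
[520.88419636 150.83983737  60.18146066] [-179.99259631  -12.05144153   77.0658806 ]
200 239.0 387 | 204 245.0 337 | 208 296.0 337 | 212 296.0 337 | 216 296.0 336 | 220 296.0 336 | 224 295.0 336 | 228 296.0 336 | 232 295.0 336 | 236 295.0 336 | 240 296.0 336 | 244 296.0 336 | 248 295.0 336 | 252 296.0 336 | 256 296.0 336 | 260 295.0 337 | 264 296.0 336 | 268 296.0 336 | 272 296.0 336 | 276 215.0 422 | 280 212.0 425 | 284 209.0 428 | 288 205.0 432 | 292 202.0 435 | 296 200.0 440 | 300 200.0 446 | 304 200.0 449 | 308 200.0 449 | 312 200.0 449 | 316 200.0 449 | 320 200.0 449 | 324 200.0 449 | 328 200.0 449 | 332 200.0 449 | 336 200.0 449 | 340 200.0 449 | 344 200.0 449 | 348 200.0 449 | 352 200.0 449 | 356 200.0 449 | 360 200.0 449 | 364 200.0 449 | 368 442.0 449 | 384 201.0 449 | 388 200.0 449 | 392 200.0 449 | 396 200.0 449 | 400 200.0 449 | 404 200.0 449 | 408 200.0 449 | 412 200.0 449 | 416 200.0 449 | 420 200.0 449 | 424 200.0 449 | 428 200.0 449 | 432 200.0 449 | 436 200.0 449 | 440 200.0 449 | 444 200.0 449 | 448 200.0 449 | 452 200.0 449 | 456 200.0 449 | 460 200.0 445 | 464 200.0 442 | 468 200.0 440 | 472 200.0 440 | 476 200.0 439 | (array([-0.02, -0.05,  0.06]), array([-12.8,   0. ,  55.7]))
```

View pics/w_tab.png

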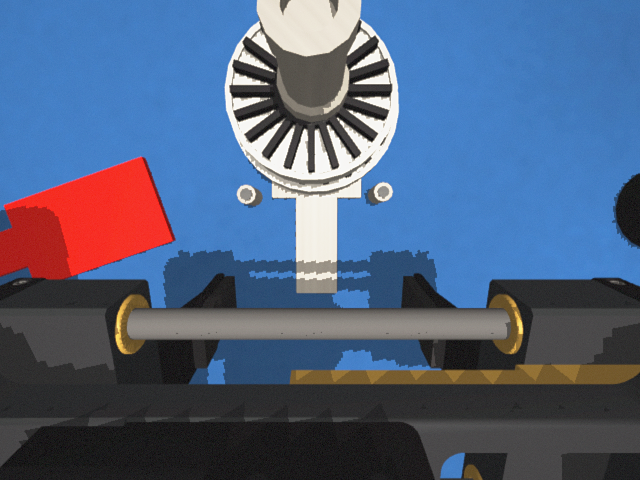

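The tab is vertical in view (columns 296–336) and the pins are at columns 248 and 383, so everything is well aligned. The tool is about 1.5 mm off sideways, so I'll correct that while descending.

Request:
arm_command --motion '[[[0, 0, 0], [-4, -1.5, 18], 0], [[0, 0, 0], [-8, -1.5, 36], 0], [[0, 0, 0], [-11, -1.5, 47], 0], [[0, 0, 0], [-12, -1.5, 53], 0], [[0, 0, 0], [-12.8, -1.5, 55.5], 0]]'

```text
time: 5.25
tool_pos: [519.0, 151.1, 3.4]
tool_rot: [180.0, -12.1, 77.2]
wrist_force: [0.7, -0.2, 0.2]
finger_gap: 87.0
```

Request:
arm_command --motion '[[[0, 0, 0], [0, 0, 0], 0.3], [[0, 0, 0], [0, 0, 0], 0.45], [[0, 0, 0], [0, 0, 0], 0.55], [[0, 0, 0], [0, 0, 0], 0.62], [[0, 0, 0], [0, 0, 0], 0.67]]' --grip_force 15

```text
time: 5.75
tool_pos: [518.5, 151.2, 3.4]
tool_rot: [-180.0, -12.1, 77.2]
wrist_force: [1.4, 0.1, 0.0]
finger_gap: 54.7
```

Request:
arm_command --motion '[[[0, 0, 0], [0, 0, 0], 0.7], [[0, 0, 0], [0, 0, 0], 0.75], [[0, 0, 0], [0, 0, 0], 0.8], [[0, 0, 0], [0, 0, 0], 0.8], [[0, 0, 0], [0, 0, 0], 0.8]]' --grip_force 30

```text
time: 6.25
tool_pos: [518.4, 151.2, 3.1]
tool_rot: [-180.0, -12.0, 77.2]
wrist_force: [0.1, 0.3, -0.4]
finger_gap: 27.1
```

```bash
python3 - <<'E'
from h import *
C,im=shot('wrist','w_grip.png'); s=monitor.read_state(); print(s['time'],s['tool_pos'],s['tool_rot'],s['wrist_force'],s['finger_gap'])
p=s['tool_pos']; 
R0=Ro.from_euler('xyz',[180,0,77],degrees=True)*Ro.from_rotvec([0,12,0],degrees=True)
for d in (10,): print(R0.inv().apply([-d*np.sin(np.radians(12.3)),-d*np.cos(np.radians(12.3)),0]))
E
```

```text
6.3 [518.36441868 151.16823653   3.08692787] [-179.96859109  -12.04650477   77.15324364] [ 0.74269921  0.19460508 -0.07789957] 27.081216289277325
[-9.78074601  0.12217001 -2.07896174]
```

Request:
arm_command --motion '[[[0, 0, 0], [-0.5, 0, -0.1], 0.8], [[0, 0, 0], [-1.5, 0, -0.3], 0.8], [[0, 0, 0], [-2.9, 0, -0.6], 0.8], [[0, 0, 0], [-4.4, 0.05, -0.93], 0.8], [[0, 0, 0], [-5.87, 0.07, -1.25], 0.8]]'

```text
time: 6.8
tool_pos: [517.0, 145.4, 3.1]
tool_rot: [-180.0, -12.1, 77.2]
wrist_force: [0.8, 3.6, -1.3]
finger_gap: 27.3
```

Request:
arm_command --motion '[[[0, 0, 0], [-1.17, 0, -0.25], 0.8], [[0, 0, 0], [-2.35, 0, -0.5], 0.8], [[0, 0, 0], [-3.5, 0, -0.75], 0.8], [[0, 0, 0], [-4.7, 0.05, -1.0], 0.8], [[0, 0, 0], [-5.87, 0.07, -1.25], 0.8]]'

```text
time: 7.3
tool_pos: [515.7, 139.3, 3.1]
tool_rot: [-180.0, -12.0, 77.2]
wrist_force: [0.3, 3.1, -0.3]
finger_gap: 27.2
```

```bash
python3 - <<'E'
from h import *
C,im=shot('wrist','w_pull.png'); s=monitor.read_state(); print(s['time'],s['tool_pos'],s['tool_rot'],s['wrist_force'],s['finger_gap'])
a=cv2.imread('pics/w_grip.png'); o=np.vstack([a[0:280,130:510],im[0:280,130:510,::-1]]); cv2.imwrite('pics/z2.png',o)
E
```

```text
7.35 [515.7033765  139.1912257    3.07857464] [-179.96025427  -12.04013289   77.15366852] [ 0.73250177  3.48384308 -0.4265578 ] 27.1325666645358
```

View pics/z2.png

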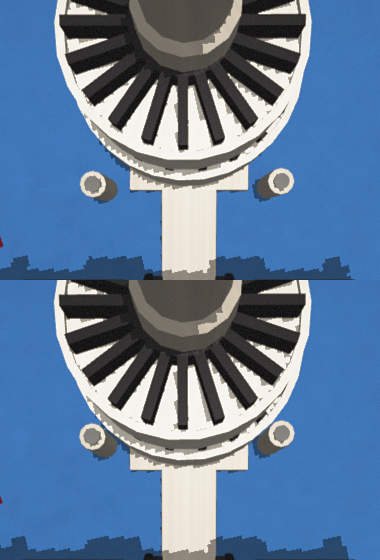

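Request:
arm_command --motion '[[[0, 0, 0], [-1.17, 0, -0.25], 0.8], [[0, 0, 0], [-2.35, 0, -0.5], 0.8], [[0, 0, 0], [-3.5, 0, -0.75], 0.8], [[0, 0, 0], [-4.7, 0.05, -1.0], 0.8], [[0, 0, 0], [-5.87, 0.07, -1.25], 0.8]]'

```text
time: 7.85
tool_pos: [514.4, 134.1, 3.1]
tool_rot: [-179.9, -12.1, 77.1]
wrist_force: [1.2, 6.3, -2.2]
finger_gap: 27.1
```

Request:
arm_command --motion '[[[0, 0, 0], [-1.5, 0, -0.32], 0.8], [[0, 0, 0], [-3.3, 0, -0.7], 0.8], [[0, 0, 0], [-5.3, 0.07, -1.13], 0.8], [[0, 0, 0], [-7.3, 0.1, -1.55], 0.8], [[0, 0, 0], [-9.78, 0.12, -2.08], 0.8]]'

```text
time: 8.35
tool_pos: [512.3, 124.3, 3.1]
tool_rot: [-179.9, -12.1, 77.1]
wrist_force: [1.8, 7.1, -1.4]
finger_gap: 26.9
```

Request:
arm_command --motion '[[[0, 0, 0], [-2.4, 0, -0.52], 0.8], [[0, 0, 0], [-4.9, 0.06, -1.04], 0.8], [[0, 0, 0], [-7.3, 0.1, -1.56], 0.8], [[0, 0, 0], [-9.78, 0.12, -2.08], 0.8], [[0, 0, 0], [-12.2, 0.15, -2.6], 0.8]]'

```text
time: 8.85
tool_pos: [509.6, 112.2, 3.1]
tool_rot: [-179.9, -12.1, 77.1]
wrist_force: [2.1, 7.2, -0.9]
finger_gap: 26.7
```

```bash
python3 - <<'E'
from h import *
C,im=shot('wrist','w_pull2.png'); s=monitor.read_state(); print(s['time'],s['tool_pos'],s['tool_rot'],s['wrist_force'],s['finger_gap'])
hsv=cv2.cvtColor(im,cv2.COLOR_RGB2HSV); g=hsv[...,1]<90
for r in (190,200,210,220,230,240,250): 
    x=np.where(g[r])[0]; b=np.where(np.diff(x)>1)[0]; print(r,x[0] if len(x) else None,[(int(x[i]),int(x[i+1])) for i in b][:8],x[-1:])
E
```

```text
8.9 [509.55021067 111.85531128   3.09464262] [-179.91436449  -12.08748599   77.12945207] [ 1.82889861  5.28950766 -1.80287785] 26.86326987613148
190 71 [(72, 262)] [375]
200 43 [(43, 291)] [346]
210 14 [(15, 291)] [346]
220 291 [] [346]
230 291 [] [345]
240 291 [] [345]
250 291 [] [345]
```

Request:
arm_command --motion '[[[0, 0, 0], [-1.5, 0, -0.32], 0.8], [[0, 0, 0], [-3.3, 0, -0.7], 0.8], [[0, 0, 0], [-5.3, 0.07, -1.13], 0.8], [[0, 0, 0], [-7.3, 0.1, -1.55], 0.8], [[0, 0, 0], [-9.78, 0.12, -2.08], 0.8]]'

```text
time: 9.4
tool_pos: [507.5, 102.6, 3.1]
tool_rot: [-179.9, -12.1, 77.1]
wrist_force: [1.4, 7.1, -0.9]
finger_gap: 27.0
```

Request:
arm_command --motion '[[[0, 0, 0], [-2.0, 0, -0.42], 0.8], [[0, 0, 0], [-3.9, 0.05, -0.83], 0.8], [[0, 0, 0], [-5.9, 0.07, -1.25], 0.8], [[0, 0, 0], [-7.8, 0.1, -1.66], 0.8], [[0, 0, 0], [-9.78, 0.12, -2.08], 0.8]]'

```text
time: 9.9
tool_pos: [505.3, 93.0, 3.2]
tool_rot: [-179.9, -12.1, 77.1]
wrist_force: [0.6, 8.2, -1.2]
finger_gap: 26.6
```

Request:
arm_command --motion '[[[0, 0, 0], [-2.0, 0, -0.42], 0.8], [[0, 0, 0], [-3.9, 0.05, -0.83], 0.8], [[0, 0, 0], [-5.9, 0.07, -1.25], 0.8], [[0, 0, 0], [-7.8, 0.1, -1.66], 0.8], [[0, 0, 0], [-9.78, 0.12, -2.08], 0.8]]'

```text
time: 10.4
tool_pos: [503.1, 82.9, 3.1]
tool_rot: [-179.9, -12.1, 77.2]
wrist_force: [0.2, 3.5, -0.9]
finger_gap: 27.2
```

Request:
arm_command --motion '[[[0, 0, 0], [-2.0, 0, -0.42], 0.8], [[0, 0, 0], [-3.9, 0.05, -0.83], 0.8], [[0, 0, 0], [-5.9, 0.07, -1.25], 0.8], [[0, 0, 0], [-7.8, 0.1, -1.66], 0.8], [[0, 0, 0], [-9.78, 0.12, -2.08], 0.8]]'

```text
time: 10.9
tool_pos: [501.3, 72.3, 3.1]
tool_rot: [-180.0, -12.0, 77.2]
wrist_force: [-0.6, 4.5, 0.5]
finger_gap: 27.0
```

Request:
arm_command --motion '[[[0, 0, 0], [-2.0, 0, -0.42], 0.8], [[0, 0, 0], [-3.9, 0.05, -0.83], 0.8], [[0, 0, 0], [-5.9, 0.07, -1.25], 0.8], [[0, 0, 0], [-7.8, 0.1, -1.66], 0.8], [[0, 0, 0], [-9.78, 0.12, -2.08], 0.8]]'

```text
time: 11.4
tool_pos: [499.3, 62.5, 3.1]
tool_rot: [-180.0, -12.0, 77.2]
wrist_force: [1.3, 3.1, 0.5]
finger_gap: 26.8
```

Request:
arm_command --motion '[[[0, 0, 0], [-2.0, 0, -0.42], 0.8], [[0, 0, 0], [-3.9, 0.05, -0.83], 0.8], [[0, 0, 0], [-5.9, 0.07, -1.25], 0.8], [[0, 0, 0], [-7.8, 0.1, -1.66], 0.8], [[0, 0, 0], [-9.78, 0.12, -2.08], 0.8]]'

```text
time: 11.9
tool_pos: [497.2, 52.8, 3.1]
tool_rot: [-180.0, -12.0, 77.2]
wrist_force: [1.2, 4.7, 1.3]
finger_gap: 27.1
```

```bash
python3 - <<'E'
from h import *
C,im=shot('wrist','w_pull3.png'); s=monitor.read_state(); print(s['time'],s['tool_pos'],s['tool_rot'],s['wrist_force'],s['finger_gap'])
S,im2=shot('side','side1.png')
o=np.hstack([cv2.resize(im2[220:380,160:340],(360,320)),im[0:320,120:520]]); cv2.imwrite('pics/z3.png',o[:,:,::-1])
E
```

```text
11.95 [497.14821153  52.53659193   3.06013997] [-179.97282458  -12.03941028   77.14813849] [-0.48152407  2.64016116  0.95963384] 27.086633085359423
```

View pics/z3.png

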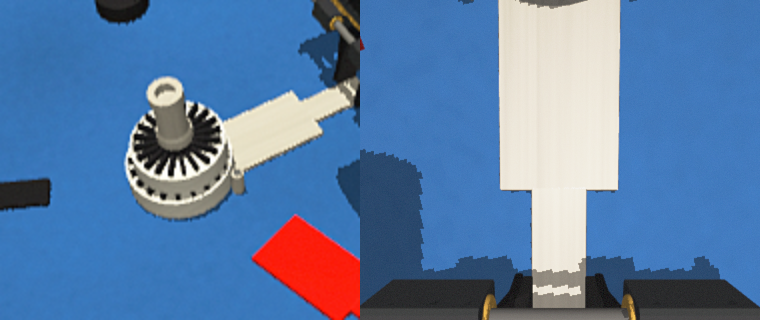

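The stack is upright behind the pins and the plate is nearly out. I'll keep drawing it.

Request:
arm_command --motion '[[[0, 0, 0], [-2.0, 0, -0.42], 0.8], [[0, 0, 0], [-3.9, 0.05, -0.83], 0.8], [[0, 0, 0], [-5.9, 0.07, -1.25], 0.8], [[0, 0, 0], [-7.8, 0.1, -1.66], 0.8], [[0, 0, 0], [-9.78, 0.12, -2.08], 0.8]]'

```text
time: 12.5
tool_pos: [495.0, 43.1, 3.1]
tool_rot: [-180.0, -12.1, 77.2]
wrist_force: [0.3, 3.6, 0.5]
finger_gap: 27.0
```

Request:
arm_command --motion '[[[0, 0, 0], [-2.0, 0, -0.42], 0.8], [[0, 0, 0], [-3.9, 0.05, -0.83], 0.8], [[0, 0, 0], [-5.9, 0.07, -1.25], 0.8], [[0, 0, 0], [-7.8, 0.1, -1.66], 0.8], [[0, 0, 0], [-9.78, 0.12, -2.08], 0.8]]'

```text
time: 13.0
tool_pos: [493.1, 33.1, 3.1]
tool_rot: [-180.0, -12.0, 77.1]
wrist_force: [0.1, 2.3, 1.0]
finger_gap: 27.4
```

Request:
arm_command --motion '[[[0, 0, 0], [-3.5, 0, -0.74], 0.8], [[0, 0, 0], [-7.8, 0.1, -1.66], 0.8], [[0, 0, 0], [-12, 0.15, -2.55], 0.8], [[0, 0, 0], [-16, 0.2, -3.4], 0.8], [[0, 0, 0], [-19.56, 0.25, -4.16], 0.8]]'

```text
time: 13.5
tool_pos: [488.7, 13.5, 3.0]
tool_rot: [-180.0, -12.0, 77.1]
wrist_force: [0.3, 2.4, 2.3]
finger_gap: 27.3
```

Request:
arm_command --motion '[[[0, 0, 0], [-5, 0, -1.06], 0.8], [[0, 0, 0], [-10, 0.1, -2.13], 0.8], [[0, 0, 0], [-15, 0.15, -3.2], 0.8], [[0, 0, 0], [-19.56, 0.25, -4.16], 0.8], [[0, 0, 0], [-19.56, 0.25, -4.16], 0.8]]'

```text
time: 14.0
tool_pos: [484.4, -6.6, 3.0]
tool_rot: [-180.0, -12.0, 77.1]
wrist_force: [-1.7, -0.8, 4.5]
finger_gap: 27.2
```

Request:
arm_command --motion '[[[0, 0, 0], [0, 0, 0], 0.6], [[0, 0, 0], [0, 0, 0], 0.4], [[0, 0, 0], [0, 0, 0], 0.2], [[0, 0, 0], [0, 0, 0], 0], [[0, 0, 0], [0, 0, 0], 0]]'

```text
time: 14.5
tool_pos: [484.7, -5.7, 2.9]
tool_rot: [-180.0, -12.0, 77.2]
wrist_force: [0.1, -0.4, -0.5]
finger_gap: 59.1
```

Request:
arm_command --motion '[[[0, 0, 0], [3, 0, -15], 0], [[0, -4, 0], [9, 0, -45], 0], [[0, -8, 0], [16, 0, -80], 0], [[0, -12, 0], [26, 0, -125], 0], [[0, -12, 0], [26, 0, -125], 0]]'

```text
time: 15.0
tool_pos: [488.4, -5.7, 135.7]
tool_rot: [179.3, 0.0, 77.4]
wrist_force: [0.8, -0.6, -0.3]
finger_gap: 86.2
```

```bash
python3 - <<'E'
from h import *
read_camera('wrist')
C,im=shot('wrist','w_free.png'); s=monitor.read_state(); print(s['time'],s['tool_pos'],s['tool_rot'],s['wrist_force'],s['finger_gap'])
S,im2=shot('side','side2.png')
sc,im3=shot('scene','scene2.png')
o=np.hstack([im[0:320,20:620],np.vstack([im2[240:400,190:390],im3[170:330,330:530]])]); cv2.imwrite('pics/z4.png',o[:,:,::-1])
for n,CC in (('wrist',C),('side',S),('scene',sc)):
    for l in ('plate_mid','plate_tab'):
        for d in spot_point(l,n)[:3]: print(n,l,round(d['score'],2),np.round(d['uv'],1),np.round(toz(CC,d['uv'],3),1))
E
```

```text
15.1 [485.16398421  -5.80411813 131.76105058] [ 1.79854037e+02 -7.05678491e-02  7.72593333e+01] [-0.17679052 -0.05351718 -0.69491392] 87.11210834269554
wrist plate_mid 0.93 [314.3 112.1] [507.   94.6   3. ]
wrist plate_tab 0.95 [317.5 233.9] [486.9  -6.1   3. ]
side plate_mid 0.92 [121.8 320.5] [675.9 433.    3. ]
side plate_mid 0.84 [313.5 271. ] [517.4  96.    3. ]
side plate_mid 0.72 [319.3 353. ] [374.7 218.3   3. ]
side plate_tab 0.96 [359.6 255.9] [481.6   1.2   3. ]
side plate_tab 0.86 [176.3 315.2] [616.4 353.6   3. ]
side plate_tab 0.61 [363.9 385.2] [277.6 207.7   3. ]
scene plate_mid 0.9 [343.3 233.1] [503.9 100.4   3. ]
scene plate_mid 0.62 [494.2 264.9] [670.1 435.4   3. ]
scene plate_mid 0.58 [369.4 193.4] [384.8 199.3   3. ]
scene plate_tab 0.9 [301.7 230.4] [474.7  -1.1   3. ]
scene plate_tab 0.88 [362.2 166.5] [280.8 205.3   3. ]
scene plate_tab 0.84 [455.6 251.5] [614.  358.4   3. ]
```

View pics/z4.png

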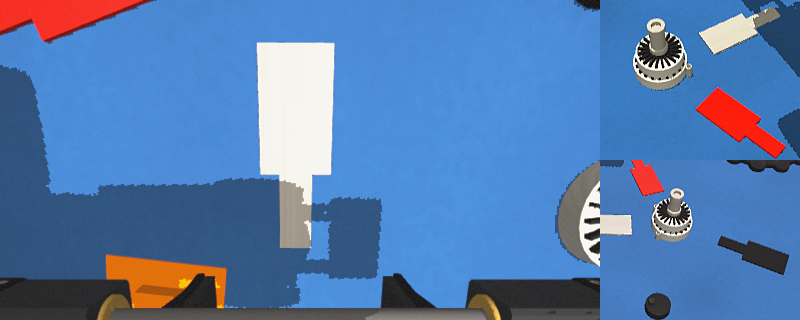

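Shown: the plate lies flat and free at about (507,94), and the stack is upright. Now I'll regrasp the plate by its broad part.

```bash
python3 - <<'E'
from h import *
s=monitor.read_state(); print(s['time'],s['tool_pos'])
print(relf([504.3,81,2],77.1,0))
E
```

```text
15.5 [483.93039323  -6.61346076 129.68407783]
(array([-0.16, -0.05,  0.02]), array([ 89.8,   0.7, 127.8]))
```

Request:
arm_command --motion '[[[0, 0, 0], [40, 0.3, 10], 0], [[0, 0, 0], [75, 0.5, 40], 0], [[0, 0, 0], [88.5, 0.5, 80], 0], [[0, 0, 0], [88.5, 0.5, 110], 0], [[0, 0, 0], [88.5, 0.5, 120], 0]]' --grip_force 40

```text
time: 16.0
tool_pos: [502.5, 80.4, 7.7]
tool_rot: [-179.6, 0.0, 77.2]
wrist_force: [-0.2, -1.0, 0.9]
finger_gap: 86.6
```

```bash
python3 - <<'E'
from h import *
read_camera('wrist');read_camera('wrist');read_camera('wrist')
s=monitor.read_state(); print(s['time'],s['tool_pos'],s['tool_rot'])
E
```

```text
16.15 [504.40836751  79.54020787  10.45357418] [-1.79896676e+02 -3.49407524e-02  7.71226060e+01]
```

Request:
arm_command --motion '[[[0, 0, 0], [0, 0, 5], 0], [[0, 0, 0], [0, 0, 8], 0], [[0, 0, 0], [0, 0, 8.2], 0.15], [[0, 0, 0], [0, 0, 8.2], 0.25], [[0, 0, 0], [0, 0, 8.2], 0.3]]'

```text
time: 16.65
tool_pos: [504.9, 79.8, 3.0]
tool_rot: [180.0, -0.1, 77.2]
wrist_force: [-0.6, -0.5, 0.3]
finger_gap: 70.7
```

Request:
arm_command --motion '[[[0, 0, 0], [0, 0, 0], 0.35], [[0, 0, 0], [0, 0, 0], 0.45], [[0, 0, 0], [0, 0, 0], 0.5], [[0, 0, 0], [0, 0, 0], 0.5], [[0, 0, 0], [0, 0, 0], 0.5]]'

```text
time: 17.15
tool_pos: [504.6, 79.9, 2.7]
tool_rot: [-180.0, -0.0, 77.2]
wrist_force: [-0.7, 0.5, 4.0]
finger_gap: 58.7
```

Request:
arm_command --motion '[[[0, 0, 0], [0, 0, -10], 0.5], [[0, 0, 0], [0, 0, -30], 0.5], [[0, 0, 0], [0, 0, -60], 0.5], [[0, 0, 0], [0, 0, -80], 0.5], [[0, 0, 0], [0, 0, -80], 0.5]]'

```text
time: 17.65
tool_pos: [506.5, 79.9, 85.0]
tool_rot: [179.7, -0.1, 77.2]
wrist_force: [0.2, 0.8, -2.8]
finger_gap: 59.1
```

```bash
python3 - <<'E'
from h import *
read_camera('wrist');read_camera('wrist');read_camera('wrist')
C,im=shot('wrist','w_carry.png')
s=monitor.read_state(); print(s['time'],s['tool_pos'],s['tool_rot'],s['wrist_force'],s['finger_gap'])
# holder from base edges & networks
home=np.array([570.,-212.]); 
hy=np.array([np.sin(np.radians(12.2)),np.cos(np.radians(12.2))])
im=cv2.imread('pics/w_holder.png')[:,:,::-1].copy(); C=camat([568.08,-194.6,249.73],[180,0,90.09])
k=lambda u,v:(240+u/2.76,155+v/2.76)   # z1.png crop pixels -> picture
hx=np.array([hy[1],-hy[0]])
for n,u,v,z in [('bed_backL',190,96,20),('bed_backR',290,121,20),('bridgeL',108,318,42),('bridgeR',267,350,42),('bedfrontR',238,327,20),('bedfrontL',146,308,20)]:
    X=toz(C,k(u,v),z)[:2]; print(n,np.round(X,1),'hx,hy rel home est',np.round([(X-home)@hx,(X-home)@hy],1))
E
```

```text
17.85 [503.5944772   79.90470296  81.52502026] [-1.79831018e+02 -2.25195916e-02  7.71654389e+01] [-0.11844097  0.0156501  -2.62942302] 58.62859584645776
bed_backL [ 557.1 -167.2] hx,hy rel home est [-22.1  41. ]
bed_backR [ 599.4 -177.7] hx,hy rel home est [21.5 39.7]
bridgeL [ 522.3 -258.4] hx,hy rel home est [-36.8 -55.5]
bridgeR [ 590.  -272.9] hx,hy rel home est [ 32.5 -55.3]
bedfrontR [ 578.1 -270.8] hx,hy rel home est [ 20.3 -55.8]
bedfrontL [ 536.8 -261.8] hx,hy rel home est [-21.9 -55.7]
```

Request:
arm_command --motion '[[[0, 0, 0], [-25, 15, 0], 0.5], [[0, 0, 0], [-60, 36, 0], 0.5], [[0, 0, 0], [-100, 60, 0], 0.5], [[0, 0, 0], [-135, 82, 0], 0.5], [[0, 0, -0.6], [-160, 97, 0], 0.5]]'

```text
time: 18.35
tool_pos: [564.1, -100.4, 80.8]
tool_rot: [-179.9, -0.0, 77.7]
wrist_force: [-0.5, 0.2, -2.4]
finger_gap: 58.7
```

Request:
arm_command --motion '[[[0, 0, 0], [-28, 17, 0], 0.5], [[0, 0, 0], [-45, 27, 0], 0.5], [[0, 0, 0], [-52, 31.5, 8], 0.5], [[0, 0, 0], [-52, 31.5, 25], 0.5], [[0, 0, 0], [-52, 31.5, 40], 0.5]]'

```text
time: 18.85
tool_pos: [582.2, -153.9, 40.5]
tool_rot: [-179.8, -0.1, 77.8]
wrist_force: [-1.3, 1.0, -3.3]
finger_gap: 58.9
```

```bash
python3 - <<'E'
from h import *
read_camera('wrist');read_camera('wrist')
S,im2=shot('side','side3.png'); sc,im3=shot('scene','scene3.png'); C,im=shot('wrist','w_pre.png')
s=monitor.read_state(); print(s['time'],s['tool_pos'],s['tool_rot'],s['wrist_force'],s['finger_gap'])
c=lambda i,u,v,w,h,f: cv2.resize(i[v:v+h,u:u+w],None,fx=f,fy=f,interpolation=cv2.INTER_CUBIC)
o=np.hstack([c(im2,340,120,160,120,2.5),c(im3,140,200,160,120,2.5)]); cv2.imwrite('pics/z5.png',o[:,:,::-1])
print(relf([581.8,-155.2,27],77.8,0))
for n,CC in (('side',S),('scene',sc)):
    for l,z in (('home',20),('bridge',20),('plate_mid',45),('plate_tab',45)):
        for d in spot_point(l,n)[:2]: print(n,l,round(d['score'],2),np.round(d['uv'],1),np.round(toz(CC,d['uv'],z),1))
E
```

```text
19.1 [ 583.25206157 -154.26211238   42.10521989] [-1.79927075e+02 -6.16101142e-02  7.78224774e+01] [ 0.39386627 -0.17705642 -1.82538397] 58.60683284964581
(array([-0.07, -0.06,  0.02]), array([-1.2, -1.2, 15.1]))
side home 0.82 [399.3 184.6] [ 555.7 -205.3   20. ]
side home 0.55 [340. 150.] [ 733.1 -197.3   20. ]
side bridge 0.95 [414.  172.5] [ 559.5 -260.9   20. ]
side bridge 0.22 [221.  222.3] [736.8 154.2  20. ]
side plate_mid 0.83 [369.2 184.2] [ 585.2 -136.    45. ]
side plate_mid 0.69 [318.8 351.2] [359.1 235.   45. ]
side plate_tab 0.74 [175.7 317.5] [583.  369.4  45. ]
side plate_tab 0.74 [366.3 386.9] [258.7 226.1  45. ]
scene home 0.64 [220.1 268.5] [ 563.2 -209.4   20. ]
scene home 0.59 [268.8 186. ] [321.1 -63.7  20. ]
scene bridge 0.74 [197.6 271. ] [ 559.9 -261.3   20. ]
scene plate_mid 0.73 [252.1 263.9] [ 582.6 -133.5   45. ]
scene plate_mid 0.68 [493.3 267.2] [700.3 407.7  45. ]
scene plate_tab 0.77 [363.1 166.2] [321.8 194.9  45. ]
scene plate_tab 0.6 [454.  250.6] [637.9 335.9  45. ]
```

View pics/z5.png

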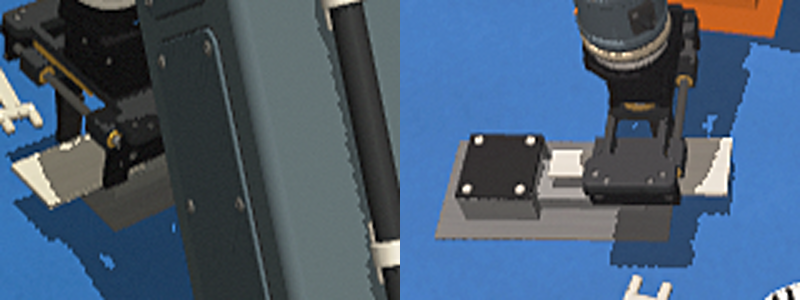

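```bash
python3 - <<'E'
from h import *
im=cv2.imread('pics/scene3.png')[:,:,::-1].copy(); C=cam('scene')
hy=np.array([np.sin(np.radians(12.2)),np.cos(np.radians(12.2))]); hx=np.array([hy[1],-hy[0]]); H=np.array([568.8,-215.3])
v=cv2.cvtColor(im,cv2.COLOR_RGB2GRAY)
def loc(u,w,z): X=toz(C,(u,w),z)[:2]-H; return np.round([X@hx,X@hy],1)
# vertical profiles: tab (bright) and bridge top (dark)
for u in (204,206,208): 
    col=v[250:285,u]; print('tab',u,col.tolist())
for u in (170,180,190): print('br',u,v[245:295,u].tolist())
for a,b in (((543,141),(536,198)),((462,135),(456,197))): 
    for q in (a,b): print('bridge corner',loc(140+(q[0]-400)/2.5,200+q[1]/2.5,42))
s=monitor.read_state(); X=s['tool_pos'][:2]-H; print('tcp',np.round([X@hx,X@hy],1),s['tool_pos'])
E
```

```text
tab 204 [119, 118, 119, 118, 118, 118, 114, 123, 128, 117, 242, 235, 225, 228, 227, 227, 225, 224, 226, 236, 166, 93, 90, 89, 83, 151, 168, 165, 174, 113, 82, 89, 86, 113, 133]
tab 206 [118, 117, 119, 119, 121, 120, 127, 128, 127, 116, 241, 235, 225, 227, 227, 227, 225, 224, 227, 237, 165, 96, 91, 88, 83, 152, 168, 166, 174, 115, 83, 91, 85, 115, 133]
tab 208 [122, 118, 120, 121, 121, 119, 113, 125, 128, 115, 242, 235, 225, 226, 228, 227, 225, 224, 227, 237, 166, 82, 86, 89, 82, 153, 169, 165, 173, 127, 89, 90, 86, 116, 136]
br 170 [116, 116, 117, 116, 117, 118, 116, 119, 78, 77, 245, 253, 144, 36, 48, 51, 50, 48, 52, 50, 50, 52, 50, 53, 50, 52, 50, 52, 50, 47, 49, 51, 50, 36, 108, 104, 92, 92, 92, 91, 91, 88, 94, 127, 136, 133, 133, 136, 135, 137]
br 180 [116, 116, 117, 116, 118, 117, 117, 124, 88, 50, 48, 49, 51, 50, 51, 51, 49, 50, 51, 52, 50, 49, 52, 51, 52, 52, 50, 52, 51, 51, 50, 51, 51, 43, 81, 88, 91, 92, 94, 91, 92, 89, 96, 128, 136, 131, 133, 134, 134, 137]
br 190 [116, 116, 118, 120, 117, 119, 120, 123, 90, 44, 79, 145, 93, 40, 49, 48, 51, 51, 51, 51, 52, 50, 50, 52, 51, 49, 50, 51, 43, 39, 33, 39, 45, 46, 60, 79, 91, 94, 92, 92, 92, 89, 84, 126, 136, 131, 132, 134, 133, 137]
bridge corner [-25.1 -47.8]
bridge corner [ 37.8 -43.1]
bridge corner [ -30.8 -124.7]
bridge corner [  37.8 -115.2]
tcp [ 1.8 61.9] [ 583.63627606 -155.21114927   42.74144809]
```

```bash
python3 - <<'E'
from h import *
C=cam('scene')
hy=np.array([np.sin(np.radians(12.2)),np.cos(np.radians(12.2))]); hx=np.array([hy[1],-hy[0]]); H=np.array([568.8,-215.3])
loc=lambda u,w,z: np.round([(toz(C,(u,w),z)[:2]-H)@hx,(toz(C,(u,w),z)[:2]-H)@hy],1)
for u in(170,180,190): print('br',loc(u,253,42),loc(u,278.7,42))
for u in(204,206,208): print('tab',loc(u,259.7,46),loc(u,269.8,46))
print('bed strip', loc(206,279.3-4.5,20), loc(206,279.3,20))
E
```

```text
br [ -33.9 -113.2] [ 37.3 -98.2]
br [-34.2 -89.8] [ 36.9 -75.7]
br [-34.6 -66.4] [ 36.6 -53.2]
tab [-13.2 -29.2] [ 14.7 -24.5]
tab [-13.3 -24.6] [ 14.7 -19.9]
tab [-13.3 -19.9] [ 14.6 -15.4]
bed strip [ 11.3 -25.6] [ 23.6 -23.5]
```

In the scene picture the tab centre and bridge centre agree sideways to about 0.5 mm. I'll lower and insert.

Request:
arm_command --motion '[[[0, 0, 0], [0, 0, 8], 0.5], [[0, 0, 0], [0, 0, 15], 0.5], [[0, 0, 0], [-4, 0, 15], 0.5], [[0, 0, 0], [-10, 0, 15], 0.5], [[0, 0, 0], [-18, 0, 15], 0.5]]'

```text
time: 20.0
tool_pos: [579.5, -173.2, 27.2]
tool_rot: [-180.0, -0.0, 77.8]
wrist_force: [-0.2, 0.5, -2.6]
finger_gap: 59.1
```

Request:
arm_command --motion '[[[0, 0, 0], [-7, 0, 0], 0.5], [[0, 0, 0], [-14, 0, 0], 0.5], [[0, 0, 0], [-21, 0, 0], 0.5], [[0, 0, 0], [-28, 0, 0], 0.5], [[0, 0, 0], [-32, 0, 0], 0.5]]'

```text
time: 20.5
tool_pos: [572.7, -205.0, 27.4]
tool_rot: [-180.0, -0.0, 77.7]
wrist_force: [0.1, 0.4, -2.7]
finger_gap: 58.7
```

```bash
python3 - <<'E'
from h import *
read_camera('scene')
sc,im3=shot('scene','scene4.png')
s=monitor.read_state(); print(s['time'],s['tool_pos'],s['tool_rot'],s['wrist_force'],s['finger_gap'])
v=cv2.cvtColor(im3,cv2.COLOR_RGB2GRAY); 
for r in (262,266): print(v[r,185:215].tolist())
E
```

```text
20.6 [ 572.79702368 -204.79099295   27.33770564] [-1.79991298e+02 -3.80549830e-02  7.77075012e+01] [ 0.33407686  0.06266266 -2.43745547] 59.04167353681618
[51, 50, 52, 52, 39, 31, 31, 31, 37, 81, 77, 73, 76, 80, 63, 32, 43, 83, 79, 77, 76, 76, 75, 77, 76, 75, 77, 75, 78, 75]
[53, 50, 50, 49, 52, 50, 56, 55, 74, 76, 74, 77, 76, 76, 78, 75, 74, 77, 77, 76, 76, 75, 76, 76, 74, 76, 77, 76, 78, 76]
```

Request:
arm_command --motion '[[[0, 0, 0], [0, 0, 2], 0.5], [[0, 0, 0], [0, 0, 3.5], 0.5], [[0, 0, 0], [0, 0, 4.2], 0.5], [[0, 0, 0], [-4, 0, 4.2], 0.5], [[0, 0, 0], [-9, 0, 4.2], 0.5]]'

```text
time: 21.1
tool_pos: [571.0, -212.7, 23.0]
tool_rot: [-180.0, -0.0, 77.8]
wrist_force: [0.5, 0.3, -2.2]
finger_gap: 58.9
```

Request:
arm_command --motion '[[[0, 0, 0], [-2, 0, 0], 0.5], [[0, 0, 0], [-4, 0, 0], 0.5], [[0, 0, 0], [-6, 0, 0], 0.5], [[0, 0, 0], [-8, 0, 0], 0.5], [[0, 0, 0], [-8, 0, 0], 0.5]]'

```text
time: 21.6
tool_pos: [569.2, -220.9, 23.1]
tool_rot: [-180.0, -0.0, 77.7]
wrist_force: [0.4, 0.2, -3.1]
finger_gap: 58.4
```

Request:
arm_command --motion '[[[0, 0, 0], [-0.6, 0, 0], 0.5], [[0, 0, 0], [-1.2, 0, 0], 0.5], [[0, 0, 0], [-1.8, 0, 0], 0.5], [[0, 0, 0], [-2.4, 0, 0], 0.5], [[0, 0, 0], [-3, 0, 0], 0.5]]'

```text
time: 22.1
tool_pos: [568.6, -223.6, 23.1]
tool_rot: [-180.0, -0.0, 77.8]
wrist_force: [-0.1, -0.2, -1.8]
finger_gap: 58.6
```

Request:
arm_command --motion '[[[0, 0, 0], [-0.6, 0, 0], 0.5], [[0, 0, 0], [-1.2, 0, 0], 0.5], [[0, 0, 0], [-1.8, 0, 0], 0.5], [[0, 0, 0], [-2.4, 0, 0], 0.5], [[0, 0, 0], [-3, 0, 0], 0.5]]'

```text
time: 22.6
tool_pos: [568.0, -226.5, 23.0]
tool_rot: [-180.0, -0.0, 77.8]
wrist_force: [0.5, -0.3, -1.8]
finger_gap: 58.9
```

Request:
arm_command --motion '[[[0, 0, 0], [-0.5, 0, 0], 0.5], [[0, 0, 0], [-1, 0, 0], 0.5], [[0, 0, 0], [-1.4, 0, 0], 0.5], [[0, 0, 0], [-1.7, 0, 0], 0.5], [[0, 0, 0], [-2, 0, 0], 0.5]]'

```text
time: 23.1
tool_pos: [567.5, -228.4, 23.0]
tool_rot: [-180.0, -0.0, 77.8]
wrist_force: [-0.6, 0.3, -2.8]
finger_gap: 58.8
```

Request:
arm_command --motion '[[[0, 0, 0], [-0.5, 0, 0], 0.5], [[0, 0, 0], [-1, 0, 0], 0.5], [[0, 0, 0], [-1.4, 0, 0], 0.5], [[0, 0, 0], [-1.7, 0, 0], 0.5], [[0, 0, 0], [-2, 0, 0], 0.5]]'

```text
time: 23.6
tool_pos: [567.2, -229.6, 23.0]
tool_rot: [-180.0, -0.1, 77.8]
wrist_force: [1.8, 5.3, -1.4]
finger_gap: 58.9
```

Request:
arm_command --motion '[[[0, 0, 0], [-0.5, 0, 0], 0.5], [[0, 0, 0], [-1, 0, 0], 0.5], [[0, 0, 0], [-1.4, 0, 0], 0.5], [[0, 0, 0], [-1.7, 0, 0], 0.5], [[0, 0, 0], [-2, 0, 0], 0.5]]'

```text
time: 24.1
tool_pos: [567.1, -229.7, 23.0]
tool_rot: [-179.9, -0.3, 77.7]
wrist_force: [3.2, 9.7, -1.3]
finger_gap: 59.1
```

Request:
arm_command --motion '[[[0, 0, 0], [0.5, 0, 0.2], 0.5], [[0, 0, 0], [1, 0, 0.5], 0.5], [[0, 0, 0], [1.5, 0, 0.5], 0.5], [[0, 0, 0], [1.5, 0, 0.5], 0.3], [[0, 0, 0], [1.5, 0, 0.5], 0.28]]'

```text
time: 24.6
tool_pos: [567.4, -231.6, 23.0]
tool_rot: [180.0, 0.0, 77.8]
wrist_force: [-0.3, 0.4, 0.9]
finger_gap: 61.8
```

Request:
arm_command --motion '[[[0, 0, 0], [0, 0, 0], 0.25], [[0, 0, 0], [0, 0, 0], 0.15], [[0, 0, 0], [0, 0, 0], 0], [[0, 0, 0], [0, 0, 0], 0], [[0, 0, 0], [0, 0, 0], 0]]'

```text
time: 25.1
tool_pos: [567.0, -231.0, 22.6]
tool_rot: [-180.0, -0.0, 77.8]
wrist_force: [-0.5, 0.8, 1.0]
finger_gap: 84.8
```

Request:
arm_command --motion '[[[0, 0, 0], [0, 0, -10], 0], [[0, 0, 0], [0, 0, -40], 0], [[0, 0, 0], [10, 0, -80], 0], [[0, 0, 0], [40, 0, -120], 0], [[0, 0, 0], [70, 0, -150], 0]]'

```text
time: 25.6
tool_pos: [582.8, -162.8, 176.0]
tool_rot: [179.8, 0.0, 77.7]
wrist_force: [1.4, -0.5, 0.1]
finger_gap: 87.2
```

```bash
python3 - <<'E'
from h import *
read_camera('wrist');read_camera('wrist')
S,im2=shot('side','side5.png'); sc,im3=shot('scene','scene5.png'); C,im=shot('wrist','w_end.png')
s=monitor.read_state(); print(s['time'],s['tool_pos'],s['tool_rot'],s['wrist_force'],s['finger_gap'])
c=lambda i,u,v,w,h,f: cv2.resize(i[v:v+h,u:u+w],None,fx=f,fy=f,interpolation=cv2.INTER_CUBIC)
o=np.hstack([im[60:420,160:460],np.vstack([c(im3,140,230,125,75,3.2),c(im3,360,180,120,90,2.0)[:120,:].repeat(1,0) if 0 else cv2.resize(im2[230:345,150:350],(400,230))])[:360]]) if 0 else None
a=im[60:420,160:460]; b=cv2.resize(im3[235:310,140:265],(400,240)); d=cv2.resize(im2[240:340,160:360],(400,200))
o=np.zeros((440,700,3),np.uint8); o[:360,:300]=a; o[:240,300:]=b; o[240:440,300:]=d
cv2.imwrite('pics/z6.png',o[:,:,::-1])
E
```

```text
25.85 [ 581.35540905 -162.61934517  172.56103382] [-1.79944278e+02 -1.58443541e-02  7.78036874e+01] [-0.16206632  0.20854943 -0.11347216] 87.11719974451701
```

View pics/z6.png

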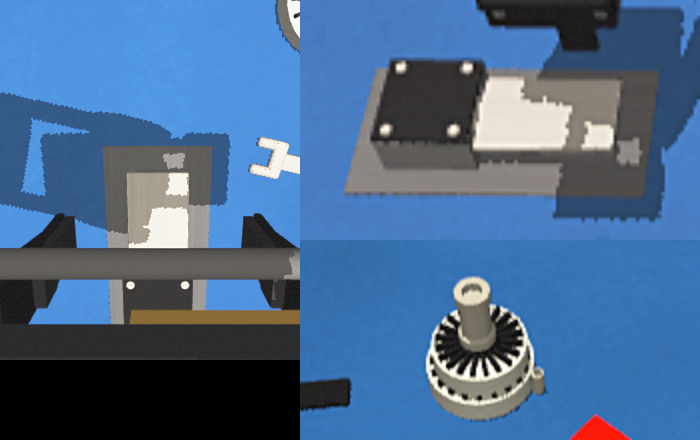

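The plate is seated against the bridge, centred on it in both views (plate mid and bridge screws both at wrist column ~317), and the stack is upright. The robot is clear.

```bash
python3 -c "
from h import *
print(order.hand_in(), monitor.read_state()['time'])"
```

```text
the job is handed in; nothing more can be done
the job is handed in; nothing more can be done
```

The job is handed in: the plate is in its holder under the bridge, and the collars and sleeve stand stacked behind the pins. `order.hand_in()` gives no verdict, so the result rests on my own checks.

- **Drawing out:** I gripped the tab and drew the plate slowly between the pins. The pull force doubled when the low collar met the pins, and the plate then slid free. I laid it about 150 mm from the stack and let go.
- **Seating:** I took the plate by its broad part and slid the tab under the bridge until it stopped at about 10 N. I then eased off, let go and backed away, finishing at about 26 s of the 64 s allowed.
- **Last checks:** The last pictures show no visible gap between the plate and the bridge. Plate and bridge line up sideways within about 1 mm, and the stack is upright.
- **Bystanders:** The robot never went near any of them. I did not measure their positions again at the end.
- **Disagreements:** Estimates of the home position along the holder differed by about 5 mm between the networks and my edge measurements, so I relied on the contact stop. The finger gap read about 1 mm under the true width in both grips (27 for 28 mm, 59 for 60 mm).

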